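Click the lamp's filter wheel round to green

ROBOT

A 6-joint arm with a two-finger parallel gripper is mounted at the origin on the work surface. World frame = base frame: x ahead of the robot, y to its left, z up, the work surface at z = 0. Lengths are in m, angles in rad, forces in N, time in s.
With the tool pointing down it reaches from about 0.3 to 0.825 m from the base axis. Payload 5.4 kg.
Tool frame: the origin (TCP) lies on the mounting face of the last link; the fingertips stand 190 mm ahead of it and the grasp point (between the pads) lies 171 mm ahead of it (manip.nose_length is the distance from the TCP to the fingertips, in m); z points along the fingers, y is the direction in which the jaws open and shut (so a half turn about z gives the same grasp; the last joint's range is limited). The gripper opens to 92 mm and grips with 3 to 60 N. Pads are 20 mm wide; open, the fingers measure 128 mm over their backs; the gripper's body (75 mm by 189 mm) begins 69 mm behind the grasp point.
Start: joints at [0.902, 0.158, 1.597, -0, 1.386, -0.21], TCP at [0.255, 0.516, 0.405] pointing down, gripper open.
Joint ranges: [-2.91, 2.91], [-0.94, 2.29], [0.18, 2.7], [-1.29, 4.43], [0.17, 2.64], [-3, 3]. Speed limits (rad/s): [2.57, 2.57, 3.14, 3.14, 3.14, 3.14].

INTERFACE

Orientations are given as a unit quaternion [w, x, y, z].
In Python, from bench import manip gives the robot as it stands. Calls block until the motion is done:
- manip.move_pose(position, orientation): joint-space move of the TCP to a pose.
- manip.servo_line(position, vel=0.15, rotation=None, stop_force=None): straight line of the TCP; rotation=None keeps the orientation; vel is the mean speed in m/s. With stop_force (N) it stops when the force on the tool has changed by that much, and returns True; else False.
- manip.movej(angles): joint-space move.
- manip.grip(opening, strength=None): finger opening in m; strength is the grip in N (None keeps the last); returns when the fingers have stopped.
- manip.sleep(seconds).
- manip.inverse_kinematics(position, orientation): joint angles nearest the present ones, or None.
- manip.camera(name): name is "side" or "top"; returns a dict with "image" (420x560x3 uint8, red, green, blue), "fx", "fy", "cx", "cy" (pixels), "camera_from_world" (4x4, takes a point from world to camera coordinates). Camera axes: x right, y down, z forward; pixel columns grow to the right and rows downward; lengths in m; the calibration is good to about 2 mm. A picture is of the moment at which its call begins. There is no depth.
A pose or a line that the arm cannot do raises manip.Unreachable and nothing moves.
- manip.finish_job(): hands the job in, once; it reports no verdict.
Readings, each from a call of its own:
- manip.current_time_s(): time.
- manip.current_joint_positions(): joint angles.
- manip.current_dq(): joint speeds.
- manip.current_tau(): joint torques, N m.
- manip.current_tool_pos(): TCP position.
- manip.current_orientation(): TCP orientation.
- manip.current_contact_force(): force on the tool from outside, world axes, zero at the start.
- manip.current_moment(): the same for the moment, N m.
- manip.current_width(): finger opening in m.
Only numpy, scipy, OpenCV 4.12 (cv2) and the standard library are available. Lean on these libraries where they do the work, as an engineer would, in place of code of your own. Each camera call takes 0.05 s, during which the arm holds its last target.

TASK

Flick the filter wheel of the bench lamp clockwise (seen from above) with a fingertip against the tabs on its edge, first until the amber filter has come to rest at the white pointer, then one last click so that the green filter rests there; never let it run past green. Push the tabs lightly and leave everything else on the bench where it stands; nothing is to be picked up.

Things in the scene. Friction and masses are not known exactly. Their poses are not given: they have to be found in the camera images.
- filter_lamp: White filter lamp, fixed to the bench. Origin on the wheel's axis at bench level, z up. Its deck (x -75 to 75, y -130 to 85 mm, own frame) is 40 mm high; a black hub of radius 44 mm rises to 62 mm. On the -y side stands the column (x -25 to 25, y -126 to -90 mm) with a black tilted lamp head, 205 mm tall; the head's front end reaches in to y = -50 mm, no lower than 105 mm.
- filter_wheel (a joint): Wheel angle, rad, growing clockwise from above; stops at -0.15 and 4.08. A sprung detent rests it at multiples of 0.785 (45 deg); the filter at the pointer is then white at 0, red 0.785, blue 1.571, amber 2.356, green 3.142, violet 3.927. Starts at white, red or blue (very rarely balanced halfway). 1 to 4 N on a tab turns it; pushed past halfway to the next click it snaps on by itself, damped, and stops there.
- wheel_centre (a point): On the wheel's axis at the disc's upper face, 78 mm above the bench; axes as the lamp's. The black disc is 96 mm across, 8 mm thick, with eight round coloured filters (24 mm) at radius 35 mm. Eight light grey finger tabs stick out of its rim: from radius 43 to 79 mm, 8 mm thick, from 66 to 84 mm above the bench, at every click at 22.5 deg + multiples of 45 deg from the lamp's +x.
- front_gap (a point): Centre of the gap between two tabs on the lamp's -x side (towards the robot), as at every click: 70 mm from the axis, 75 mm above the bench. The gap is 45 mm clear along y; below it is free down to the deck at 40 mm. Clockwise here is towards the lamp's +y. Like gaps lie on its +y and +x sides.
- pointer (a point): Tip of the white pointer, a bar 12 mm wide on the lamp's column that reaches in over the tabs on the lamp's -y side; 50 mm from the axis, 91 mm above the bench. The filter nearest to it is the one in use.
- dropper: Amber glass dropper bottle, 34 mm across, 75 mm tall, black cap, stands near the lamp; loose bystander; origin at the centre of its underside.
- dish: Open glass dish, 90 mm across, 16 mm tall, stands beyond the lamp; loose bystander; origin at the centre of its underside.
- eyepiece: Black microscope eyepiece, 34 mm across, 56 mm tall, standing upright near the lamp's column; loose bystander; origin at the centre of its underside.
- slide_box: Closed green plastic slide box, 90 x 35 x 30 mm; loose bystander; origin at the centre of its underside.
- wash_bottle: White bottle with a red cap, 60 mm across, 150 mm tall; loose bystander; origin at the centre of its underside.
- sample_jar: Glass jar with an orange cap, 56 mm across, 70 mm tall; loose bystander; origin at the centre of its underside.

How it is judged:
On the way:
1. the amber filter has come to rest at the pointer (within 0.09 rad) (value of joint filter_wheel between 2.266 and 2.446 rad and velocity of joint filter_wheel between -0.15 and 0.15 rad/s), for 0.2 s.
At the end, for the whole second after the job is handed in: the green filter rests at the pointer (wheel at 3.142 rad within 0.09, still), and every loose thing stands within 20 mm of where it stood (value of joint filter_wheel between 3.052 and 3.232 rad and velocity of joint filter_wheel between -0.15 and 0.15 rad/s and distance of each of dropper, dish, eyepiece, slide_box, wash_bottle, sample_jar from where it was at the start of the episode below 0.02 m); the robot touches nothing.
It fails at once if the wheel ran past green (more than half a click) (value of joint filter_wheel above 3.574 rad).
It fails at once if the wheel or lamp was pushed with more than 40 N (contact force between the fingers and filter_lamp above 40 N).
It fails at once if a loose thing was moved more than 20 mm, lifted or tipped over (distance of any of dropper, dish, eyepiece, slide_box, wash_bottle, sample_jar from where it was at the start of the episode above 0.02 m or angle between any of dropper, dish, eyepiece, slide_box, wash_bottle, sample_jar's own z axis and vertical above 0.5 rad).
It also fails if it takes over 56 s, if anything falls off the work surface, if the arm or the gripper's body presses on something with over 40 N, if the wrist force passes 120 N, or if a joint passes its speed limit or range.

## Working session

There is one attempt and no reset: what is moved stays moved. The work goes in short steps, each a Python script; the robot and the scene stay as the last script left them, time stands still between calls to the robot, and variables do not carry over. Pictures are saved under pics/ and viewed, and the job is handed in when it is done.

```bash
mkdir -p pics; ls; python3 - <<'E'
from bench import manip
import cv2
for n in("side","top"):
    c=manip.camera(n); cv2.imwrite(f"pics/{n}0.png",c["image"][:,:,::-1]); print(n,c["fx"],c["cx"],c["cy"],c["camera_from_world"].round(4).tolist())
print(manip.current_time_s(),manip.current_tool_pos(),manip.current_orientation(),manip.current_width())
E
```

```text
pics
side 455.5612342927055 290.03861842564646 202.94775177085785 [[-0.8943, -0.4473, -0.0144, 0.5448], [-0.2861, 0.5962, -0.7501, 0.2321], [0.3441, -0.6667, -0.6612, 1.109], [0.0, 0.0, 0.0, 1.0]]
top 461.8061448921907 272.30582065513005 211.28321731898413 [[0.0251, -0.9992, 0.0309, -0.0223], [-0.9929, -0.0285, -0.1158, 0.5856], [0.1165, -0.0278, -0.9928, 1.2798], [0.0, 0.0, 0.0, 1.0]]
0.1 [0.25449912 0.51534512 0.40381284] [-3.89539513e-04  2.27407809e-01  9.73799243e-01 -7.56193865e-04] 0.09173681243221349
```

View pics/top0.png

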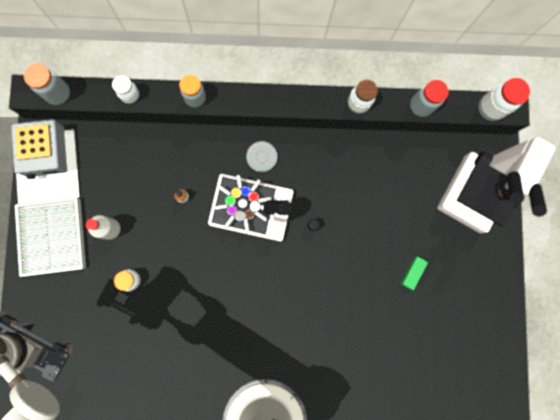

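View pics/side0.png

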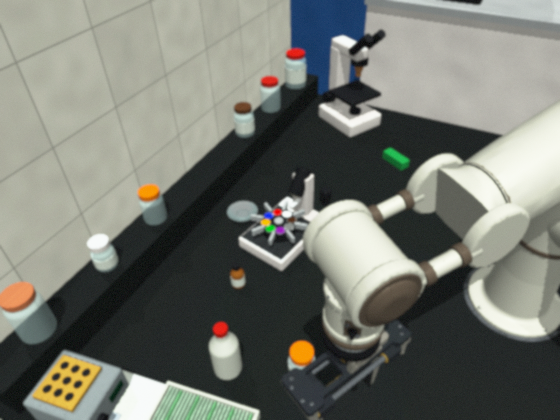

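```bash
python3 - <<'E'
import cv2
a=cv2.imread("pics/top0.png")[140:260,160:340]
cv2.imwrite("pics/z_top0.png",cv2.resize(a,None,fx=4.4,fy=4.4,interpolation=cv2.INTER_CUBIC))
a=cv2.imread("pics/side0.png")[160:280,220:360]
cv2.imwrite("pics/z_side0.png",cv2.resize(a,None,fx=4.8,fy=4.8,interpolation=cv2.INTER_CUBIC))
E
```

```text
(no output)
```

View pics/z_top0.png

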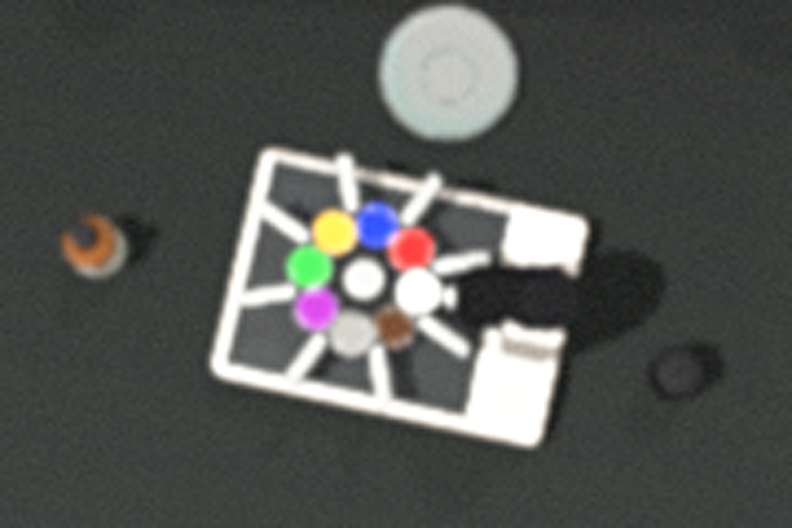

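View pics/z_side0.png

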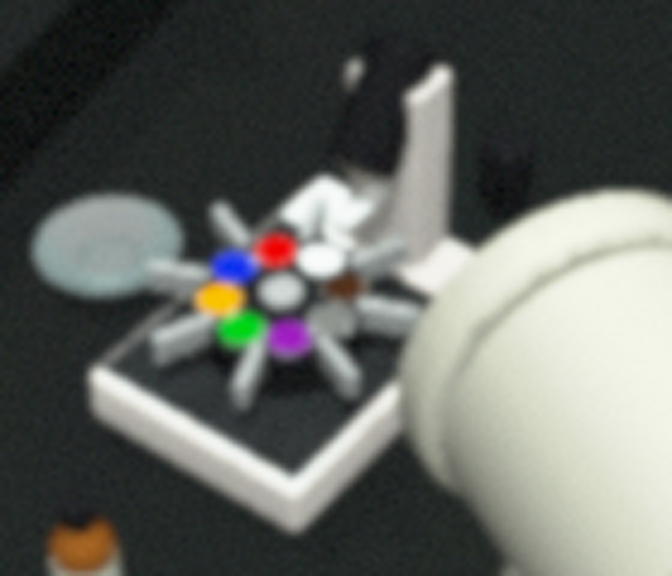

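```bash
cat > h.py <<'E'
import numpy as np, cv2
from scipy.spatial.transform import Rotation as R
def ray(c,uv,z):
    T=np.array(c["camera_from_world"]);Rm=T[:3,:3];o=-Rm.T@T[:3,3]
    d=Rm.T@np.array([(uv[0]-c["cx"])/c["fx"],(uv[1]-c["cy"])/c["fy"],1.])
    return o+d*(z-o[2])/d[2]
def filters(c,box):
    hsv=cv2.cvtColor(c["image"],cv2.COLOR_RGB2HSV)
    out={}
    for n,(lo,hi,smin) in dict(red=(172,6,150),amber=(18,30,150),green=(50,70,150),blue=(110,128,150),violet=(138,160,120)).items():
        h=hsv[...,0].astype(int)
        m=((h>=lo)|(h<=hi)) if lo>hi else ((h>=lo)&(h<=hi))
        m=m&(hsv[...,1]>smin)&(hsv[...,2]>90)
        b=np.zeros_like(m);b[box[1]:box[3],box[0]:box[2]]=1
        k,l,s,cen=cv2.connectedComponentsWithStats((m&b).astype(np.uint8))
        if k>1:
            i=1+np.argmax(s[1:,4]); out[n]=(cen[i],int(s[i,4]))
    return out
E
python3 - <<'E'
from bench import manip
from h import *
from scipy.optimize import least_squares
c=manip.camera("top"); f=filters(c,(205,170,300,245))
P={n:ray(c,v[0],.078) for n,v in f.items()}
for n in f: print(n,f[n],P[n].round(4))
s=manip.camera("side"); g=filters(s,(240,190,320,260))
for n in g: print("side",n,g[n],ray(s,g[n][0],.078).round(4))
# filter k is at pointer(-90deg) when wheel = k*45cw -> at wheel q: lamp angle=-90+45k-q
k=dict(red=1,blue=2,amber=3,green=4,violet=5)
def fit(P):
    return least_squares(lambda p:np.concatenate([P[n][:2]-p[:2]-.035*np.array([np.cos(p[2]+np.radians(-90+45*k[n])),np.sin(p[2]+np.radians(-90+45*k[n]))]) for n in P]),[.55,0,0])
for r in (fit(P),fit({n:ray(s,v[0],.078) for n,v in g.items()})): print(r.x,np.degrees(r.x[2]),np.abs(r.fun).max())
# deck outline: corners from zoom picture
for n,(u,v) in dict(left_top=(268,152),left_bot=(217,372),right_top=(585,218),right_bot=(540,443)).items():
    print(n,ray(c,(160+(u+.5)/4.4-.5,140+(v+.5)/4.4-.5),.04).round(4))
E
```

```text
red (array([253.5952381 , 196.07142857]), 42) [0.6216 0.0473 0.078 ]
amber (array([234.96875, 192.09375]), 32) [0.6311 0.099  0.078 ]
green (array([229.61290323, 199.93548387]), 31) [0.6089 0.1129 0.078 ]
blue (array([244.7755102 , 191.02040816]), 49) [0.6349 0.0721 0.078 ]
violet (array([231.625     , 209.45833333]), 48) [0.5827 0.1064 0.078 ]
side red (array([277.13953488, 211.74418605]), 43) [0.6232 0.048  0.078 ]
side amber (array([265.34883721, 221.72093023]), 43) [0.6331 0.0964 0.078 ]
side green (array([269.68085106, 227.95744681]), 47) [0.6115 0.1121 0.078 ]
side blue (array([268.09302326, 215.06976744]), 43) [0.639  0.0704 0.078 ]
side violet (array([279.65217391, 229.32608696]), 46) [0.5856 0.1053 0.078 ]
[ 0.60182688  0.07806067 -0.19025981] -10.901083920085915 0.001747957277256646
[ 0.60438869  0.07707146 -0.19867404] -11.383184088830138 0.0009422775388225613
left_top [0.6875 0.1439 0.04  ]
left_bot [0.5437 0.1709 0.04  ]
right_top [ 0.6505 -0.0626  0.04  ]
right_bot [ 0.5039 -0.0367  0.04  ]
```

```bash
cat >> h.py <<'E'
C=np.array([.6025,.077]); YAW=np.radians(-11.0)
def pose(deg,r=.080,tip=.069,flip=1):
    a=YAW+np.radians(deg); d=np.array([np.cos(a),np.sin(a)])
    z=np.array([0,0,-1.]); y=np.array([d[0],d[1],0])*flip; x=np.cross(y,z)
    q=R.from_matrix(np.c_[x,y,z]).as_quat()
    return [float(v) for v in (*(C+r*d),tip+.19)],[float(v) for v in (q[3],q[0],q[1],q[2])]
E
python3 - <<'E'
from bench import manip
from h import *
print(manip.nose_length)
for fl in(1,-1):
  for d in(180,177,135,90,45,5):
    for t in (.069,.16):
      p,q=pose(d,flip=fl,tip=t);j=manip.inverse_kinematics(p,q); print(fl,d,t,None if j is None else np.round(j,2))
E
```

```text
0.1901
1 180 0.069 None
1 180 0.16 None
1 177 0.069 [-0.05  0.22  1.84 -0.    1.09 -2.94]
1 177 0.16 [-0.05  0.1   1.77 -0.    1.27 -2.94]
1 135 0.069 [ 0.04  0.32  1.72 -0.    1.11 -2.12]
1 135 0.16 [ 0.04  0.21  1.65 -0.    1.28 -2.12]
1 90 0.069 [ 0.06  0.46  1.53 -0.    1.16 -1.32]
1 90 0.16 [ 0.06  0.36  1.47 -0.    1.32 -1.32]
1 45 0.069 [ 0.    0.56  1.39 -0.    1.2  -0.59]
1 45 0.16 [ 0.    0.47  1.33 -0.    1.35 -0.59]
1 5 0.069 [-0.08  0.57  1.37 -0.    1.2   0.03]
1 5 0.16 [-0.08  0.48  1.31 -0.    1.35  0.03]
-1 180 0.069 [-0.05  0.21  1.84 -0.    1.09  0.14]
-1 180 0.16 [-0.05  0.1   1.78 -0.    1.27  0.14]
-1 177 0.069 [-0.05  0.22  1.84 -0.    1.09  0.2 ]
-1 177 0.16 [-0.05  0.1   1.77 -0.    1.27  0.2 ]
-1 135 0.069 [ 0.04  0.32  1.72 -0.    1.11  1.02]
-1 135 0.16 [ 0.04  0.21  1.65 -0.    1.28  1.02]
-1 90 0.069 [ 0.06  0.46  1.53 -0.    1.16  1.82]
-1 90 0.16 [ 0.06  0.36  1.47 -0.    1.32  1.82]
-1 45 0.069 [ 0.    0.56  1.39 -0.    1.2   2.55]
-1 45 0.16 [ 0.    0.47  1.33 -0.    1.35  2.55]
-1 5 0.069 None
-1 5 0.16 None
```

```bash
python3 - <<'E'
from bench import manip
from h import *
print(manip.grip(0.0,20), manip.current_width())
p,q=pose(178,flip=-1,tip=.14); manip.move_pose(p,q)
print(manip.current_time_s(),manip.current_tool_pos()-np.array(p))
for n in("top","side"):
    a=manip.camera(n)["image"][:,:,::-1]
    a=a[140:260,160:340] if n=="top" else a[120:270,200:370]
    cv2.imwrite(f"pics/{n}1.png",cv2.resize(a,None,fx=4,fy=4,interpolation=cv2.INTER_CUBIC))
E
```

```text
False 0.000622335607359389
3.3833 [-9.58110975e-05  7.97064418e-04  1.66817236e-04]
```

View pics/side1.png

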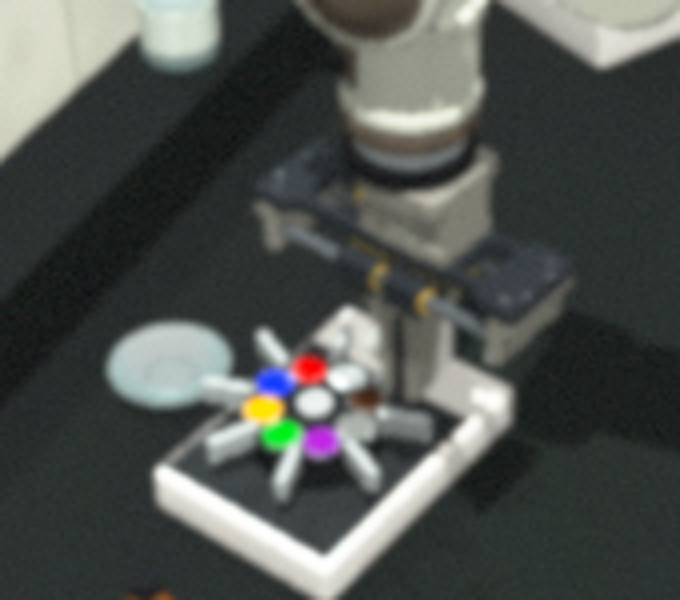

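View pics/top1.png

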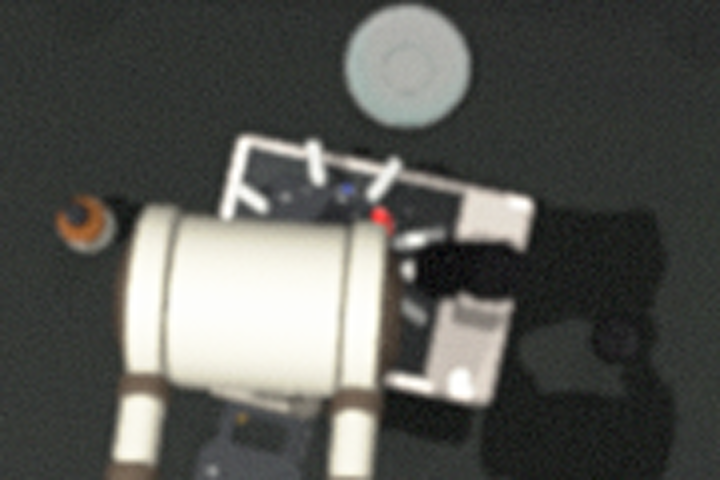

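The side view shows the closed fingers (about 400,390 in the crop) over the front gap, with the white filter at the pointer. Next I'll lower the fingers and make the first click.

```bash
cat >> h.py <<'E'
K=dict(red=1,blue=2,amber=3,green=4,violet=5)
def wheel(manip,name=None):
    s=manip.camera("side"); g=filters(s,(240,190,320,260)); qs={}
    for n,v in g.items():
        if v[1]<25: continue
        d=ray(s,v[0],.078)[:2]-np.array([.6044,.0771])
        q=np.radians(-90+45*K[n])+np.radians(-11.2)-np.arctan2(d[1],d[0]); qs[n]=round(float((q+.6)%(2*np.pi)-.6),3)
    if name:
        cv2.imwrite(f"pics/{name}.png",cv2.resize(s["image"][120:270,200:370,::-1],None,fx=4,fy=4,interpolation=cv2.INTER_CUBIC))
    return qs
def sweep(manip,a,b,n=3,vel=.05):
    for d in np.linspace(a,b,n+1)[1:]:
        p,q=pose(d,flip=-1)
        st=manip.servo_line(p,vel=vel,rotation=q,stop_force=15)
        print(round(d,1),st,manip.current_contact_force().round(1))
        if st: return False
    return True
E
python3 - <<'E'
from bench import manip
from h import *
print(wheel(manip))
p,q=pose(178,flip=-1); print(manip.servo_line(p,vel=.06,stop_force=8),manip.current_contact_force().round(1))
print(sweep(manip,178,135))
manip.sleep(.4); print(wheel(manip,"s2"),manip.current_time_s())
E
```

```text
{'red': 0.017, 'amber': 0.007, 'green': 0.005, 'blue': -0.009, 'violet': 0.004}
False [-0.7 -0.3 -0.2]
163.7 False [-0.5 -1.2  0.1]
149.3 False [-1.2 -2.  -0.1]
135.0 False [ 0.2  0.  -0.2]
True
{'green': 0.794} 6.9667
```

View pics/s2.png

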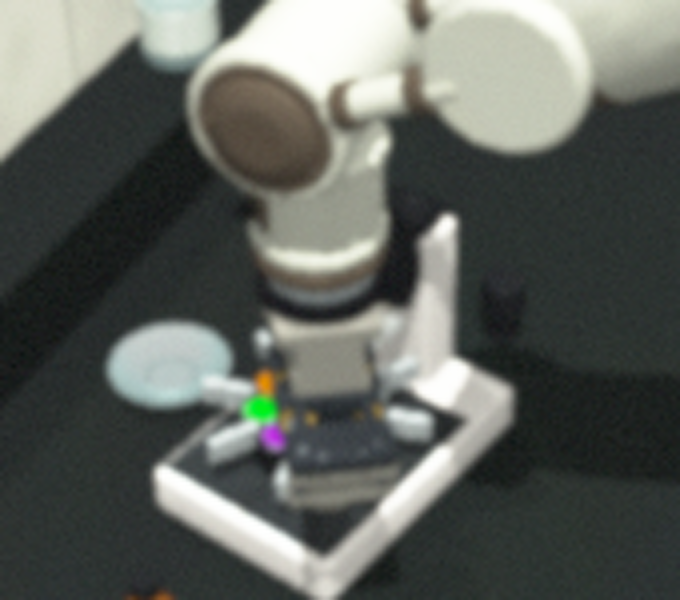

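One click worked: green now sits where amber was (260,408), the wheel reads 0.79 and the forces stayed at or below 2.5 N. Next I'll make two more clicks, stopping at each gap.

```bash
python3 - <<'E'
from bench import manip
from h import *
if sweep(manip,135,90):
    manip.sleep(.4); print(wheel(manip,"s3"))
    if sweep(manip,90,45):
        manip.sleep(.5); print(wheel(manip,"s4"),manip.current_time_s())
E
```

```text
120.0 False [-0.   0.1  0. ]
105.0 False [-2.  -1.5  0.5]
90.0 False [-0.1  0.4 -0.3]
{'red': 1.554, 'amber': 1.55, 'blue': 1.553}
75.0 False [0.2 0.2 0.6]
60.0 False [-1.6  1.   0.3]
45.0 False [-0.5  0.5  0.4]
{'red': 2.329, 'amber': 2.313, 'green': 2.377, 'blue': 2.372, 'violet': 2.344} 11.3667
```

View pics/s4.png

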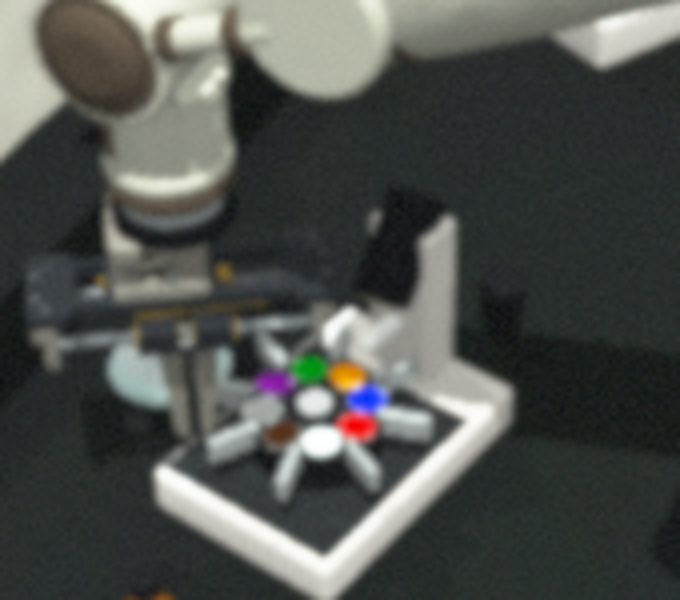

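Amber is at the pointer (345,375) and the wheel reads 2.35, at rest. I'll lift, re-enter at the 135° gap and make the last click.

```bash
python3 - <<'E'
from bench import manip
from h import *
def up(d,t): return pose(d,flip=-1,tip=t)
manip.servo_line(up(45,.13)[0],vel=.08)
manip.sleep(.3); print(wheel(manip))
for d in (90,135):
    p,q=up(d,.13); manip.servo_line(p,vel=.08,rotation=q)
print(wheel(manip,"s5"),manip.current_time_s())
p,q=up(135,.069); print(manip.servo_line(p,vel=.06,stop_force=8),manip.current_contact_force().round(1))
E
```

```text
{'red': 2.328, 'amber': 2.298, 'green': 2.365, 'blue': 2.382, 'violet': 2.341}
{'violet': 2.333} 14.55
False [-0.3  0.7  0.7]
```

View pics/s5.png

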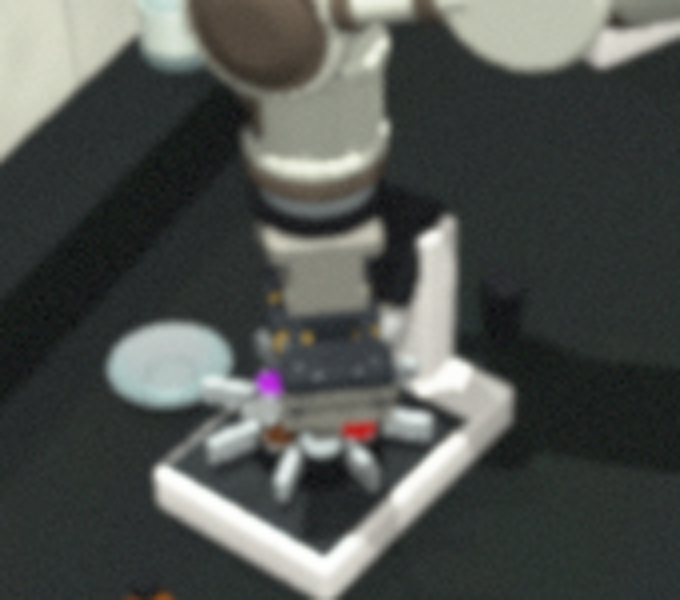

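The wheel stayed on amber: red is at (360,430) and violet at (270,382), and the finger went into the gap without touching. Now the last click, then lift clear.

```bash
python3 - <<'E'
from bench import manip
from h import *
if sweep(manip,135,90):
    manip.sleep(.4); print(wheel(manip))
    manip.servo_line(pose(90,flip=-1,tip=.17)[0],vel=.08)
    p,q=pose(90,r=.16,flip=-1,tip=.2); manip.servo_line(p,vel=.1)
    manip.sleep(.5); print(wheel(manip,"s6"),manip.current_time_s(),manip.current_contact_force().round(1))
    cv2.imwrite("pics/top6.png",manip.camera("top")["image"][:,:,::-1])
E
```

```text
120.0 False [-0.2 -0.1  0.9]
105.0 False [-2.4 -0.9  1.1]
90.0 False [-0.1 -0.1  0.2]
{'red': 3.131, 'amber': 3.066, 'green': 3.115, 'blue': 3.127, 'violet': 3.158}
{'red': 3.129, 'amber': 3.084, 'green': 3.122, 'blue': 3.124, 'violet': 3.137} 20.8333 [0.3 0.8 0.3]
```

View pics/s6.png

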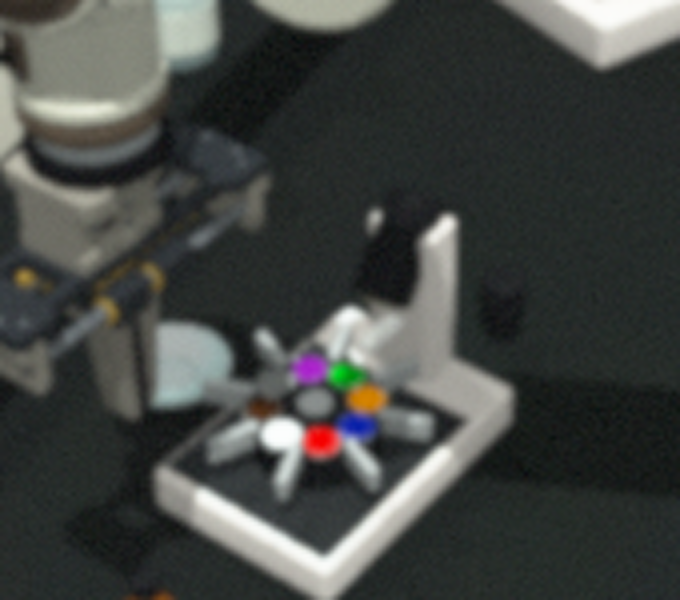

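View pics/top6.png

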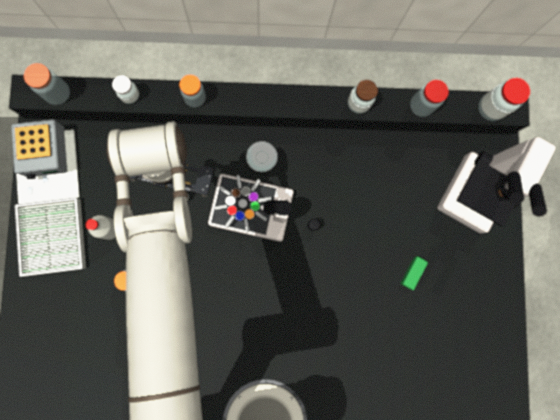

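```bash
python3 - <<'E'
from bench import manip
manip.finish_job()
E
```

```text
the job is handed in; nothing more can be done
```

I turned the wheel from white to amber with three light clicks, let it rest there, and made one last click to green. The job was handed in at about 21 s of the 56 s allowed.

- **Amber:** the wheel read about 2.35 rad (target 2.356), both before and after I lifted the finger clear. Single-filter readings ranged from 2.30 to 2.38.
- **Green:** after the finger had backed away, the wheel averaged about 3.12 rad (target 3.142). Single-filter readings ranged from 3.08 to 3.14. Both pictures show green at the pointer.
- **Force:** every reading was below 3 N. I took these at the end of each motion segment, so they are not a continuous record. The 15 N safety stop during the pushes never triggered.
- **Bystanders:** in the last top view the dish, eyepiece, slide box, wash bottle and sample jar look to be where they started, judged by eye. The dropper was hidden under the arm, so I couldn't check it. The fingertips stayed well above it, and the readings showed no unexpected contact.

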